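# Mount the cell carriage on the test rail

## Robot

A 6-joint arm with a two-finger parallel gripper is mounted at the origin on a cart in front of the work surface, level with it; the furniture and walls round the work are solid. World frame = base frame: x ahead of the robot, y to its left, z up, the work surface at z = 0. Lengths are in mm, angles in rad, forces in N, time in s.
With the tool pointing down it reaches from about 275 to 750 mm from the base axis. Payload 10.2 kg.
Tool frame: the origin (TCP) lies on the centre line of the jaws, within the pads' length; the fingertips stand 19 mm ahead of it and the grasp point (between the pads) is the TCP (manip.finger_overhang is the distance from the TCP to the fingertips, in mm); z points along the fingers, y is the line along which they close (so a half turn about z gives the same grasp; the last joint's range is limited). The gripper opens to 88 mm and grips with 3 to 60 N. Pads are 18 mm wide; open, the fingers measure 123 mm over their backs; the gripper's body (75 mm by 187 mm) begins 45 mm behind the grasp point.
Start: joints at [1.028, 0.313, 1.498, -0, 1.331, -0.223], TCP at [165.061, 498.384, 257.72] pointing down, gripper open.
Joint ranges: [-2.94, 2.94], [-0.97, 2.17], [0.19, 2.56], [-1.23, 4.37], [0.02, 3.11], [-2.88, 2.88]. Speed limits (rad/s): [2.39, 2.39, 3.01, 3.14, 3.14, 3.14].

## Interface

Orientations are given as a unit quaternion [x, y, z, w].
In Python, from station import monitor, camera, get_calibration, manip gives the robot as it stands.
- The arm moves only by the tool send_rows, never from a script. Its argument "motion" is a list of rows, each a list of 3 entries, a list of its own where there are three numbers: the opening, from 0 (shut) to 1 (fully open), then the shift along the world's x, y, z in mm, then the turn about the world's z in degrees. In form: [[fingers, [x, y, z], turn], ...]. A call has 1 to 8 rows; each row is the pose to reach, as a shift and turn from the pose commanded when the call began; what a row does not reach only later rows make up. A row lasts 1/10 s, in which the tool goes at most 50 mm and 8.59 degrees, less where a joint would pass 70% of its speed; a pose out of reach is approached as far as the arm can. A call with a gripper value outside its range is refused whole. The fingers move at their own pace and stop on an object; "grip_force" is the grip in N (left out, the last holds). Time passes only in rows, so rows that repeat a pose let the fingers close. It gives the time, the measured TCP pose, the force, the opening and the grip force at its end, in the units of the state.
- monitor.get_state(): the state, without advancing time (a new reading comes with each control period).
- camera(name): name is "scene" or "top" or "wrist"; returns the picture (384x512x3 uint8, red, green, blue); there is no depth.
- get_calibration(name): a dict with "vfov" (degrees; the focal length in pixels is half the picture's height over the tangent of half this angle, whatever the lens; pixels are square), "cx", "cy" (the principal point, pixels), "extrinsics" (4x4, takes a point from camera to world coordinates). Camera axes: x right, y down, z forward; pixel columns grow to the right and rows downward; lengths in mm; the calibration is good to about 2 mm. A picture is of the moment at which its call begins: read the wrist's pose just before it. get_calibration takes no time and is no camera call; for the wrist camera it gives the pose at the moment of the call.
- manip.finish_job(): hands the job in; it is judged then, once.
The state is a dict: "time": time; "joint_positions": joint angles; "qd": joint speeds; "joint_torque": joint torques, N m; "tcp_pos": TCP position; "ee_rot": TCP orientation; "wrist_force": force on the tool from outside, world axes, zero at the start; "moment": the same for the moment, N m; "width": opening from 0.0 (shut) to 1.0 (fully open); "gripper_force": force on a finger pad.
Only numpy, scipy, OpenCV 4.12 (cv2) and the standard library are available. Lean on these libraries where they do the work, as an engineer would, in place of code of your own. Each camera call takes 0.05 s, during which the arm holds its last target. There are 200 camera calls.

## Task

Swing the gate at the open end of the dovetail test rail fully aside, then slide the carriage onto the dovetail from that end, clamp knob on the robot's side, until it is home against the end stop. Then tighten the clamp knob clockwise as far as it goes, and finally stand the D cell upright on the floor of the carriage's round socket. Leave the jar and the solder reel where they stand.

Things in the scene. Friction and masses are not known exactly. Their poses are not given: they have to be found in the camera images.
- test_rail: Fixed fixture: steel base plate 12 mm thick, 260 mm long (y), from x = -50 (robot side) to +85 mm. Origin on the table under the dovetail's centre line, mid-plate. Aluminium dovetail 50 mm wide on top, 34 at the foot, 20 high, from y = -118 to -10 mm, then a tapered nose to y = +8. End stop 30 mm high, face at y = -118. Entry from the +y end
- rail_home (a point): point of the rail, on top of the base plate (z = 12 mm), at y = -83 mm on the centre line, axes as the rail: point carriage_base coincides with it when the carriage is home against the stop
- rail_mouth (a point): point on top of the base plate under the tip of the dovetail's nose (rail y = +8 mm), axes as the rail. From here to y = +130 mm the plate is a bare flat apron: once the gate is aside, a carriage stood on it is at the right height to slide along -y onto the dovetail
- gate (a joint): angle of the gate arm, rad: 0 = closed across the dovetail's open end (arm from the hinge towards the robot, rail -x), grows clockwise seen from above; 1.7 = stop, arm swung outward beside the apron along +y. Stiff hinge (0.12 Nm), stays where left; the carriage passes from 1.45 on
- gate_hinge (a point): vertical hinge axis of the gate at the height of the plate's top, at the rail's x = +65, y = +18 mm
- gate_pin (a point): upright round black pin on the gate arm's end, 95 mm from the hinge axis, 14 mm diameter; the point lies on its axis 18 mm below its top (top 72 mm above the table), 25 mm above the arm's upper face
- carriage_grip (a point): on the loose carriage (0.4 to 0.65 kg): dark square block 54 x 54 mm, 40 high, on an aluminium saddle 82 (x) by 70 mm (y), 34 high; 74 mm high in all. Point on the block's axis 56 mm above the underside; block faces square to x, y. y runs along the dovetail channel, -x towards the knob; flat ear to x = -102 mm, 16 mm high
- carriage_base (a point): centre of the carriage's underside, same axes as the carriage. The channel passes the dovetail with 1.6 mm play each side and 2.5 mm above. On the rail the carriage's axes agree with the rail's, knob on the robot's side; it slides on the base plate's top
- socket_floor (a point): centre of the floor of the carriage's round socket: bore 38 mm diameter, 24 mm deep, open upward at the block's top, floor 50 mm above the carriage's underside
- clamp_knob (a joint): angle of the clamp knob, rad: 0 = loose, grows clockwise seen from above, stop at 1.35 = fully tight (drives a jaw against the dovetail; about 0.2 Nm); stays where left. At 0 the bar lies along the carriage's x axis
- knob_grip (a point): centre of the black bar grip of the clamp knob, 52 mm long (its x axis), 12 mm thick, 24 mm high, vertical turning axis 80 mm from the socket's axis towards -x; the point lies 41 mm above the carriage's underside, 10 mm below the bar's top and 13 mm above the knob's collar
- cell_center (a point): centre of the D cell, a standing cylinder with dark lower and gold upper wrap, 33 mm diameter, 60 mm high, 0.14 kg; half-way up, z axis along the cell
- parts_jar_0: bystander: standing plastic jar with a plain pale lid, 45 mm diameter, 61 mm high; origin at the centre of its underside
- solder_reel: bystander: standing reel 55 mm diameter, 45 mm high; origin at the centre of its underside

How it is judged (in metres and radians):
On the way, in this order (a step that is already met when the one before it is completed fails the run):
1. the gate is swung fully aside (value of joint gate above 1.45 rad), for 0.2 s.
2. the carriage is on the dovetail, home against the stop, knob on the robot's side (distance between carriage_base and rail_home below 0.006 m and x of knob_grip in the frame of test_rail below -0.06 m), for 0.2 s.
3. the clamp knob is tightened with the carriage still home (value of joint clamp_knob above 1.15 rad and distance between carriage_base and rail_home below 0.006 m), for 0.2 s.
At the end, for the whole second after the job is handed in: Carriage on the dovetail within 6 mm of its home point, knob on the robot's side; clamp knob past 1.15 rad; D cell at rest on the socket floor (within 6 mm of its axis, at most 4 mm too high), upright within 0.12 rad. The gate may stay aside (all of step 3 and x of knob_grip in the frame of test_rail below -0.06 m and horizontal distance between cell_center and socket_floor below 0.006 m and z of cell_center in the frame of socket_floor below 0.034 m and angle between cell_center's own z axis and vertical below 0.12 rad and linear speed of battery_1 below 0.02 m/s); the robot touches nothing.
It fails at once if the jar was displaced (distance of parts_jar_0 from where it was at the start of the episode above 0.03 m).
It fails at once if the solder reel was displaced (distance of solder_reel from where it was at the start of the episode above 0.03 m).
It also fails if it takes over 72 s, if anything falls off the work surface, if the arm or the gripper's body presses on something with over 40 N, if the wrist force passes 120 N, or if a joint passes its speed limit or range.

## Working session

There is one attempt and no reset: what is moved stays moved. The work goes in short steps, Python scripts to look and compute and a tool call to move; the robot and the scene stay as the last step left them, time stands still between calls to the robot, and variables do not carry over. Pictures are saved under pics/ and viewed, at most 10 in all, crops included, and the job is handed in when it is done.

Besides the shell and the picture viewer there is one more tool, called after ">>>" by a JSON object that holds its "op" and its "data". send_rows: Moves the arm, as the interface text tells. Its arguments: {"type":"object","properties":{"motion":{"type":"array"},"grip_force":{"type":"number"}},"required":["motion"]}

```bash
mkdir -p pics
cat > h.py <<'E'
import numpy as np, cv2
from station import monitor, camera, get_calibration, manip
def snap(n,f,crop=None,s=1):
    im=camera(n)[:,:,::-1]
    if crop: a,b,c,d=crop; im=im[b:d,a:c]
    cv2.imwrite('pics/'+f,cv2.resize(im,None,fx=s,fy=s,interpolation=cv2.INTER_CUBIC))
def K(c): return 192/np.tan(np.radians(c['vfov']/2))
def ray(n,u,v,z,c=None):
    c=c or get_calibration(n); E=np.array(c['extrinsics']); f=K(c)
    d=E[:3,:3]@np.array([(u-c['cx'])/f,(v-c['cy'])/f,1]); o=E[:3,3]
    return o+d*(z-o[2])/d[2]
def proj(n,p,c=None):
    c=c or get_calibration(n); E=np.array(c['extrinsics']); q=E[:3,:3].T@(np.array(p)-E[:3,3]); return np.array([c['cx'],c['cy']])+K(c)*q[:2]/q[2]
E
python3 - <<'E'
from h import *
snap('top','top0.png',None,1.5); snap('scene','scene0.png',None,1.5)
for n in ('top','scene'):
    c=get_calibration(n); print(n,c['vfov'],c['cx'],c['cy'],np.round(c['extrinsics'],3).tolist(),[k for k in c])
print(monitor.get_state())
E
```

```text
top 49.6293234096858 252.6621127106091 194.92571996496326 [[0.025, -0.99, 0.141, 370.172], [-1.0, -0.025, -0.0, 229.479], [0.004, -0.141, -0.99, 1064.231], [0.0, 0.0, 0.0, 1.0]] ['vfov', 'cx', 'cy', 'extrinsics']
scene 43.05785419353385 258.1975833584407 191.50324051452466 [[0.895, -0.273, 0.352, 132.346], [-0.446, -0.55, 0.706, -570.297], [0.001, -0.789, -0.614, 760.609], [0.0, 0.0, 0.0, 1.0]] ['vfov', 'cx', 'cy', 'extrinsics']
{'time': 0.1, 'joint_positions': array([ 1.02757251e+00,  3.13401849e-01,  1.49832629e+00,  2.00237323e-06,
        1.33101868e+00, -2.23425937e-01]), 'qd': array([ 0.00014941, -0.0001843 , -0.00142912, -0.00084424, -0.00186027,
       -0.00063484]), 'joint_torque': array([ 3.74601092e-03, -4.02817011e+01, -2.52643919e+01,  6.96347002e-02,
        3.42731131e-02, -8.21443359e-05]), 'tcp_pos': array([164.96938179, 498.20611714, 257.22740614]), 'ee_rot': array([ 1.59218643e-01,  9.87243177e-01, -5.34838597e-04, -2.16734549e-04]), 'wrist_force': array([-1.08233971,  0.4422506 , -0.43004756]), 'moment': array([-0.04502641, -0.00019164, -0.04251239]), 'gripper_force': 0.0, 'width': 1.0008643735623581}
```

View pics/top0.png

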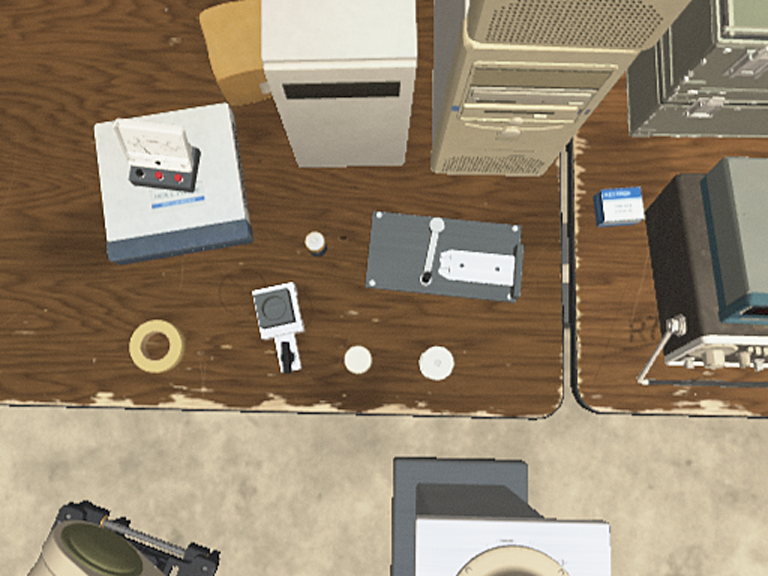

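View pics/scene0.png

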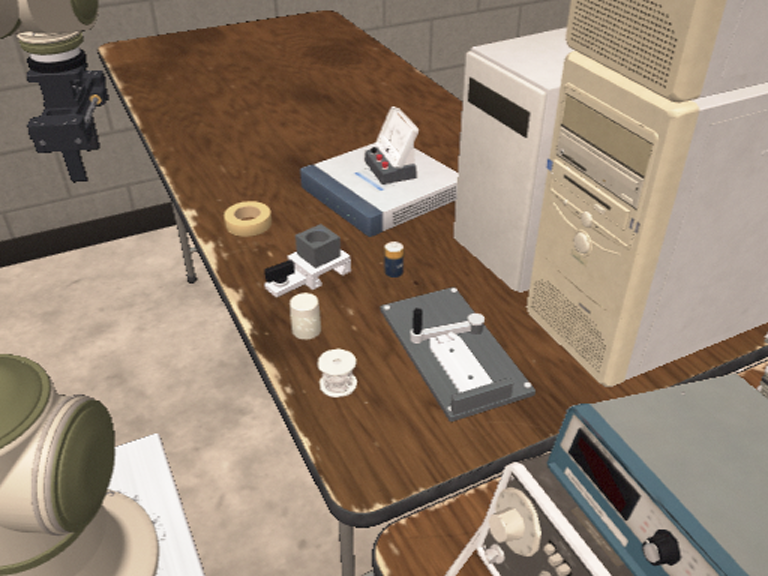

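Top view: rail plate with corners near (375,212), (520,228), (518,300), (367,288) in the 1.5x picture; gate hinge at (437,225), pin at (427,278); carriage block at (276,307), knob at (287,355); cell at (315,242), jar at (358,360), reel at (436,363). I'll enlarge this region.

Run:
```python
from h import *
snap('top','top1.png',(160,135,355,260),4)
```

```text
(no output)
```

View pics/top1.png

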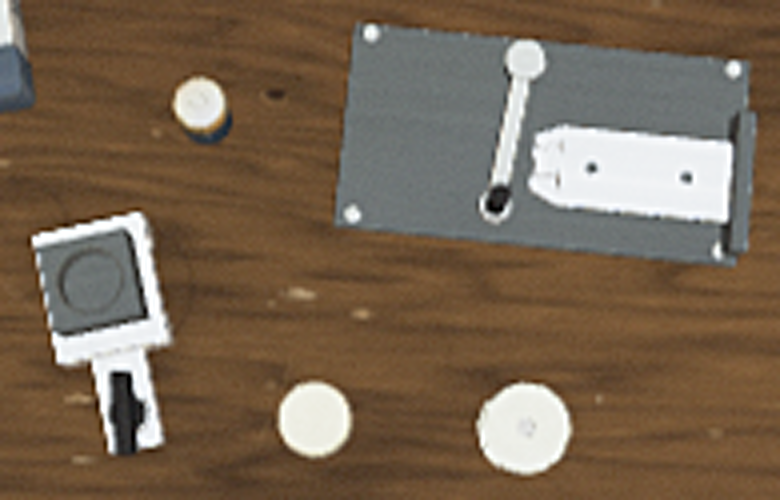

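Run:
```python
from h import *
from scipy.optimize import least_squares
c=get_calibration('top')
def px(p): return np.array([160+(p[0]-1.5)/4,135+(p[1]-1.5)/4])
def w(p,z): return ray('top',*px(p),z,c)
def fit(L,P,g):
    L=np.array(L,float)
    def r(q):
        R=np.array([[np.cos(q[2]),-np.sin(q[2])],[np.sin(q[2]),np.cos(q[2])]])
        return np.ravel([proj('top',[*(R@l[:2]+q[:2]),l[2]],c)-px(p) for l,p in zip(L,P)])
    s=least_squares(r,g); print(np.round(s.x[:2],1),'deg',np.degrees(s.x[2]).round(2),'res px',np.round(s.fun,2)); return s.x
print('rail');fit([(85,130,12),(85,-130,12),(-50,-130,12),(-50,130,12),(25,-118,32),(-25,-118,32)],[(358,22),(749,63),(737,265),(335,226),(733,141),(729,221)],[450,100,0])
print('car');fit([(27,27,74),(27,-27,74),(-27,-27,74),(-27,27,74),(41,35,34),(41,-35,34),(-41,-35,34),(-41,35,34),(0,0,74),(-80,0,51)],[(37,248),(128,231),(148,318),(58,335),(32,237),(142,212),(171,343),(58,365),(92,283),(124,413)],[400,300,0])
for n,p,z in [('pin',(498,193),72),('hinge',(526,60),40),('cell',(200,100),60),('jar',(315,420),61),('reel',(525,428),45),('knob',(124,413),51)]: print(n,w(p,z).round(1))
```

```text
rail
[570.1 120.9] deg -4.29 res px [-0.86 -0.01  0.79 -0.53  0.25  0.18 -0.42 -0.11  0.3   0.5  -0.06 -0.1 ]
car
[482.7 396.7] deg 14.16 res px [ 0.42  0.1  -0.32 -0.54 -0.79 -0.51 -0.46  0.2   0.57  0.34  0.46  0.51
 -0.13 -0.43  0.45  0.29 -0.1  -0.23 -0.04  0.32]
pin [543.4 153.6  72. ]
hinge [634.8 134.6  40. ]
cell [599.1 337.7  60. ]
jar [404.2 260.8  61. ]
reel [403.  133.1  45. ]
knob [405.9 377.1  51. ]
```

>>> {"op": "send_rows", "data": {"motion": [[0.5,[40,-36,-6],5],[0.5,[75,-70,-10],10],[0.5,[110,-102,-16],15],[0.5,[145,-136,-22],18],[0.5,[180,-168,-28],18],[0.5,[215,-200,-34],18],[0.5,[245,-230,-40],18],[0.5,[275,-255,-45],18]]}}

```text
time: 0.95
tcp_pos: [441.1, 241.6, 212.3]
ee_rot: [0.003, 1.0, -0.0, -0.0]
wrist_force: [-0.5, 0.6, -0.6]
width: 0.502
gripper_force: 0.0
```

>>> {"op": "send_rows", "data": {"motion": [[0.5,[25,-22,-5],0],[0.5,[50,-44,-10],0],[0.5,[75,-66,-15],0],[0.5,[90,-80,-15],0],[0.5,[98,-89,-15],0],[0.5,[98,-89,-15],0],[0.5,[98,-89,-15],0],[0.5,[98,-89,-15],0]]}}

```text
time: 1.75
tcp_pos: [537.4, 155.2, 197.9]
ee_rot: [0.002, 1.0, 0.0, -0.0]
wrist_force: [-1.1, -0.1, 0.0]
width: 0.5
gripper_force: 0.0
```

Run:
```python
from h import *
s=monitor.get_state(); print(s['tcp_pos'],s['ee_rot'],s['time'])
c=get_calibration('wrist'); print(c['vfov'],c['cx'],c['cy'],np.round(c['extrinsics'],3).tolist())
import json; json.dump({k:np.array(v).tolist() for k,v in c.items()},open('w1.json','w'))
snap('wrist','w1.png',None,1.5)
print([ray('top',*p,0).round() for p in [(200,110),(270,110),(288,115),(365,116)]])
```

```text
[537.41012341 155.2372964  197.9022396 ] [ 2.27047467e-03  9.99997420e-01  7.19068175e-05 -1.15132457e-05] 1.75
64.27091966284758 251.54738596577718 189.54283658665582 [[0.004, 0.949, 0.315, 454.95], [1.0, -0.004, -0.001, 154.749], [0.001, 0.315, -0.949, 326.399], [0.0, 0.0, 0.0, 1.0]]
[array([747., 375.,   0.]), array([752., 189.,   0.]), array([740., 140.,   0.]), array([742., -65.,   0.])]
```

View pics/w1.png

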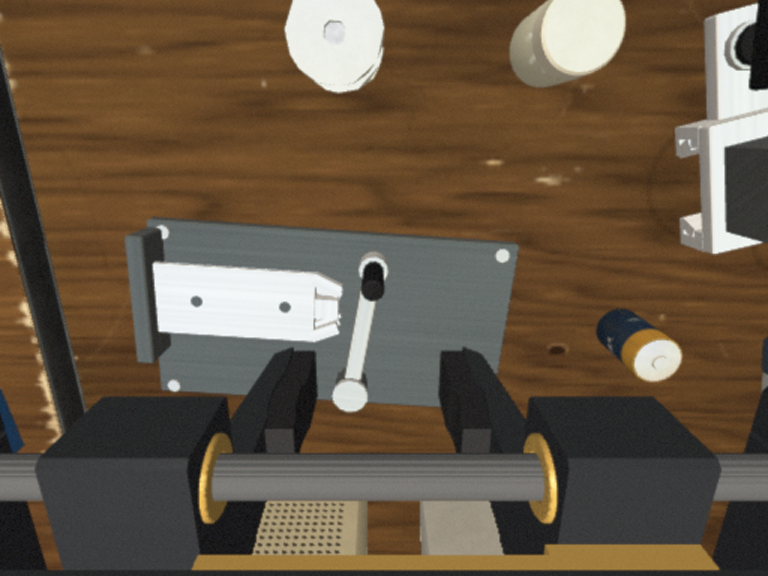

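Wrist view: pin top at (374,290), gate hinge (350,393), near plate corners (150,219) and (517,244), dovetail top corners (155,262), (161,333), (317,272), (311,341), cell top (656,361).

Run:
```python
from h import *
import json
from scipy.optimize import least_squares
c=json.load(open('w1.json'))
px=lambda p:(np.array(p)-0.25)/1.5
L=[(-50,-130,12),(-50,130,12),(-25,-118,32),(25,-118,32),(-25,-10,32),(25,-10,32),(85,-130,12)]
P=[(150,219),(517,244),(155,262),(161,333),(317,272),(311,341),(161,392)]
def r(q):
    R=np.array([[np.cos(q[2]),-np.sin(q[2])],[np.sin(q[2]),np.cos(q[2])]])
    return np.ravel([proj('wrist',[*(R@np.array(l[:2])+q[:2]),l[2]],c)-px(p) for l,p in zip(L,P)])
s=least_squares(r,[570,120,-.07],loss='soft_l1'); print(s.x,np.degrees(s.x[2]),r(s.x).round(2))
print(ray('wrist',*px((374,290)),72,c),ray('wrist',*px((656,361)),60,c))
```

```text
[ 5.70220899e+02  1.21665443e+02 -7.21284608e-02] -4.13265638417946 [-2.12  0.06  2.27  0.11 -0.64  0.62 -0.6  -0.92 -0.44  0.99  2.32  0.11
  0.88 -1.13]
[542.65392536 152.47087079  72.        ] [596.21613657 334.85799835  60.        ]
```

>>> {"op": "send_rows", "data": {"motion": [[0.45,[5,-1,-40],0],[0.45,[5,-1,-80],0],[0.45,[5,-1,-115],0],[0.45,[5,-1,-135],0],[0.45,[5,-1,-142],0],[0.45,[5,-1,-142],0]]}}

```text
time: 2.4
tcp_pos: [542.8, 153.8, 55.6]
ee_rot: [0.003, 1.0, -0.0, -0.0]
wrist_force: [1.2, -0.4, 1.0]
width: 0.454
gripper_force: 0.0
```

>>> {"op": "send_rows", "data": {"motion": [[0.0,[0,0,0],0],[0.0,[0,0,0],0],[0.0,[0,0,0],0],[0.0,[0,0,0],0],[0.0,[0,0,0],0],[0.0,[0,0,0],0]], "grip_force": 8}}

```text
time: 3.0
tcp_pos: [543.5, 153.4, 56.4]
ee_rot: [0.003, 1.0, 0.0, 0.001]
wrist_force: [-0.4, -0.0, 5.5]
width: 0.156
gripper_force: 8.0
```

>>> {"op": "send_rows", "data": {"motion": [[0.0,[5,17,0],0],[0.0,[14,33,0],0],[0.0,[25,47,0],0],[0.0,[39,59,0],0],[0.0,[55,68,0],0],[0.0,[72,74,0],0],[0.0,[90,76,0],0],[0.0,[106,75,0],0]]}}

```text
time: 3.8
tcp_pos: [649.3, 228.7, 55.4]
ee_rot: [0.003, 1.0, -0.0, -0.001]
wrist_force: [-2.6, -3.4, 2.2]
width: 0.154
gripper_force: 8.0
```

>>> {"op": "send_rows", "data": {"motion": [[0.0,[0,0,0],0],[0.0,[0,0,0],0],[0.0,[0,0,0],0]]}}

```text
time: 4.1
tcp_pos: [648.4, 228.7, 55.5]
ee_rot: [0.003, 1.0, 0.0, -0.0]
wrist_force: [1.4, 2.7, -2.3]
width: 0.154
gripper_force: 8.0
```

>>> {"op": "send_rows", "data": {"motion": [[0.4,[0,0,0],0],[0.4,[0,0,0],0],[0.4,[0,0,30],0],[0.4,[0,0,75],0],[0.4,[0,0,110],0],[0.6,[-25,25,130],5],[0.9,[-55,55,150],12],[0.9,[-85,85,150],14]]}}

```text
time: 4.9
tcp_pos: [563.6, 314.1, 208.8]
ee_rot: [-0.121, 0.993, 0.0, 0.002]
wrist_force: [0.8, 0.8, -0.5]
width: 0.649
gripper_force: 0.0
```

>>> {"op": "send_rows", "data": {"motion": [[0.9,[-30,30,0],0],[0.9,[-55,58,0],0],[0.9,[-75,76,0],0],[0.9,[-81,83,0],0],[0.9,[-81,83,0],0],[0.9,[-81,83,0],0],[0.9,[-81,83,0],0]]}}

```text
time: 5.6
tcp_pos: [484.1, 395.3, 205.6]
ee_rot: [-0.118, 0.993, -0.0, 0.0]
wrist_force: [-0.7, -0.3, 0.7]
width: 0.902
gripper_force: 0.0
```

Run:
```python
from h import *
s=monitor.get_state(); print(s['tcp_pos'],s['ee_rot'],s['time'])
c=get_calibration('wrist')
import json; json.dump({k:np.array(v).tolist() for k,v in c.items()},open('w2.json','w'))
snap('wrist','w2.png',None,1.5)
```

```text
[484.12343219 395.32567079 205.59253235] [-1.18263244e-01  9.92982269e-01 -1.34395444e-04  2.63478094e-05] 5.6
```

View pics/w2.png

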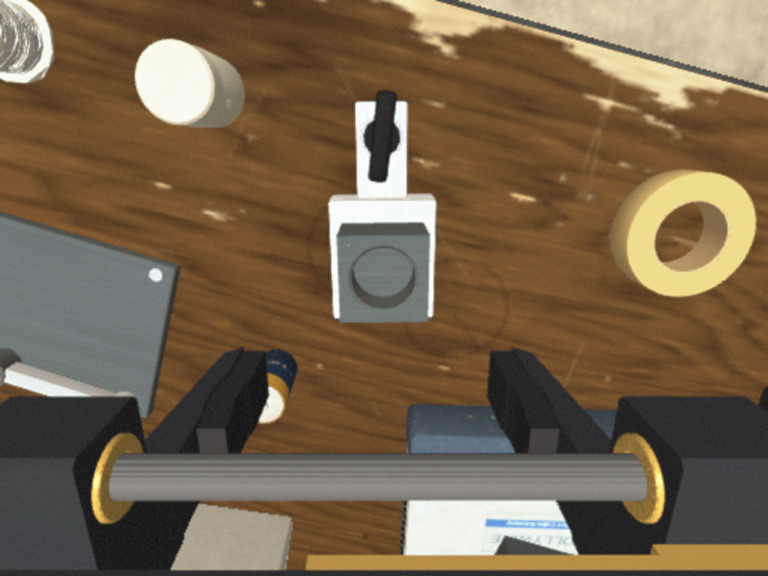

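Wrist view: block top corners (337,236), (430,236), (434,321), (340,322); saddle near corners (330,198), (435,197); knob bar from (386,93) to (377,180), i.e. already turned a few degrees.

Run:
```python
from h import *
import json
from scipy.optimize import least_squares
c=json.load(open('w2.json'))
px=lambda p:(np.array(p)-0.25)/1.5
L=[(-27,-27,74),(-27,27,74),(27,27,74),(27,-27,74),(-41,-35,34),(-41,35,34)]
P=[(337,236),(430,236),(434,321),(340,322),(330,198),(435,197)]
def r(q):
    R=np.array([[np.cos(q[2]),-np.sin(q[2])],[np.sin(q[2]),np.cos(q[2])]])
    return np.ravel([proj('wrist',[*(R@np.array(l[:2])+q[:2]),l[2]],c)-px(p) for l,p in zip(L,P)])
s=least_squares(r,[483,397,.24]); print(s.x,np.degrees(s.x[2]),r(s.x).round(2))
a,b=[ray('wrist',*px(p),51,c) for p in [(386,93),(377,180)]]; d=b-a; print((a+b)/2,np.degrees(np.arctan2(d[1],d[0])),np.hypot(*d[:2]))
```

```text
[4.83230703e+02 3.99081974e+02 2.61019325e-01] 14.955305702034575 [ 0.25 -0.45  0.67 -1.88 -2.78 -0.78  1.23 -0.18 -0.6   2.24  1.2   1.22]
[406.22942605 378.17079007  51.        ] 7.569888612347413 48.957377071570164
```

>>> {"op": "send_rows", "data": {"motion": [[0.9,[0,1,-45],0],[0.9,[0,1,-90],0],[0.9,[0,1,-125],0],[0.9,[0,1,-142],0],[0.9,[0,1,-149],0],[0.9,[0,1,-149],0]]}}

```text
time: 6.25
tcp_pos: [483.4, 396.9, 56.3]
ee_rot: [-0.119, 0.993, -0.0, -0.0]
wrist_force: [-0.3, -0.1, 1.3]
width: 0.898
gripper_force: 0.0
```

>>> {"op": "send_rows", "data": {"motion": [[0.0,[0,0,0],0],[0.0,[0,0,0],0],[0.0,[0,0,0],0],[0.0,[0,0,0],0],[0.0,[0,0,0],0],[0.0,[0,0,0],0]], "grip_force": 30}}

```text
time: 6.85
tcp_pos: [483.4, 397.7, 57.6]
ee_rot: [-0.119, 0.993, 0.0, 0.001]
wrist_force: [-1.4, -0.5, 5.8]
width: 0.611
gripper_force: 30.0
```

>>> {"op": "send_rows", "data": {"motion": [[0.0,[0,0,15],0],[0.0,[0,0,40],0],[0.0,[0,0,70],0],[0.0,[5,-10,90],-2],[0.0,[18,-40,90],-6],[0.0,[34,-75,90],-10],[0.0,[50,-112,90],-14],[0.0,[65,-147,90],-18]]}}

```text
time: 7.65
tcp_pos: [548.0, 248.7, 146.7]
ee_rot: [0.039, 0.999, -0.0, -0.001]
wrist_force: [-0.5, -0.3, -5.5]
width: 0.609
gripper_force: 30.0
```

>>> {"op": "send_rows", "data": {"motion": [[0.0,[13,-30,0],0],[0.0,[22,-50,0],0],[0.0,[27,-60,0],0],[0.0,[27,-60,0],0],[0.0,[27,-60,0],0],[0.0,[27,-60,0],0]]}}

```text
time: 8.25
tcp_pos: [574.5, 191.6, 146.7]
ee_rot: [0.037, 0.999, 0.0, -0.0]
wrist_force: [-0.2, -0.1, -6.1]
width: 0.61
gripper_force: 30.0
```

Run:
```python
from h import *
s=monitor.get_state(); print(s['tcp_pos'],s['ee_rot'],s['time'],s['wrist_force'],s['moment'])
c=get_calibration('wrist')
import json; json.dump({k:np.array(v).tolist() for k,v in c.items()},open('w3.json','w'))
snap('wrist','w3.png',None,1.5)
```

```text
[574.45711699 191.57844981 146.65142969] [ 3.69953046e-02  9.99315397e-01  6.76040445e-05 -2.81538585e-04] 8.25 [-0.18242684 -0.13277626 -6.07207245] [ 0.02636063 -0.0786375   0.01673429]
```

View pics/w3.png

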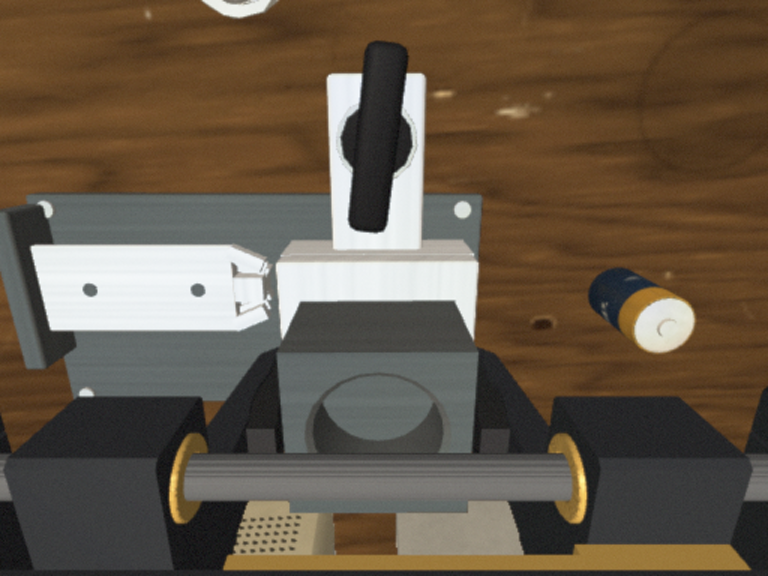

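Wrist view with the carriage held: block near top edge (280,351)-(475,351), saddle near top edge (279,261)-(477,261); dovetail top corners (31,246), (231,246), (236,330), (46,330); plate near corners (28,194), (481,196).

Run:
```python
from h import *
import json
from scipy.optimize import least_squares
c=json.load(open('w3.json'))
px=lambda p:(np.array(p)-0.25)/1.5
def fit(L,P,g,dz=0):
    def r(q):
        R=np.array([[np.cos(q[2]),-np.sin(q[2])],[np.sin(q[2]),np.cos(q[2])]])
        return np.ravel([proj('wrist',[*(R@np.array(l[:2])+q[:2]),l[2]+dz],c)-px(p) for l,p in zip(L,P)])
    s=least_squares(r,g,loss='soft_l1'); print(s.x[:2].round(1),np.degrees(s.x[2]).round(2),r(s.x).round(2)); return s.x
a=fit([(-50,-130,12),(-50,130,12),(-25,-118,32),(25,-118,32),(-25,-10,32),(25,-10,32)],[(28,194),(481,196),(31,246),(46,330),(231,246),(236,330)],[570,120,-.07])
b=fit([(-27,-27,74),(-27,27,74),(-41,-35,34),(-41,35,34)],[(280,351),(475,351),(279,261),(477,261)],[575,191,-.07],89.7)
R=np.array([[np.cos(a[2]),np.sin(a[2])],[-np.sin(a[2]),np.cos(a[2])]]); print('carriage in rail',R@(b[:2]-a[:2]))
```

```text
[570.5 120.2] -4.49 [-2.62 -0.01  0.74  0.17 -0.54 -0.45  2.92 -0.1  -1.21  0.17  1.04  0.44]
[574.8 190.8] -4.22 [-1.74 -0.01  2.03 -0.01 -2.41  0.15  1.91  0.17]
carriage in rail [-1.20955549 70.73692112]
```

>>> {"op": "send_rows", "data": {"motion": [[0.0,[1,0,-30],0],[0.0,[1,0,-55],0],[0.0,[1,0,-70],0],[0.0,[1,0,-75],0],[0.0,[1,0,-77],0],[0.0,[1,0,-77],0],[0.0,[1,0,-77],0]]}}

```text
time: 9.0
tcp_pos: [576.6, 190.5, 70.8]
ee_rot: [0.038, 0.999, 0.0, 0.001]
wrist_force: [0.1, -0.5, -6.3]
width: 0.612
gripper_force: 30.0
```

>>> {"op": "send_rows", "data": {"motion": [[0.0,[0,0,-1],0],[0.0,[0,0,-1],0],[0.0,[0,0,-1],0]]}}

```text
time: 9.3
tcp_pos: [576.6, 190.4, 69.6]
ee_rot: [0.038, 0.999, 0.0, 0.001]
wrist_force: [0.0, -0.6, 0.4]
width: 0.609
gripper_force: 30.0
```

>>> {"op": "send_rows", "data": {"motion": [[0.0,[0,0,0],0],[0.0,[-0.4,-5,0],0],[0.0,[-0.9,-12,0],0],[0.0,[-1.5,-20,0],0],[0.0,[-2.1,-28,0],0],[0.0,[-2.6,-35,0],0],[0.0,[-3.1,-42,0],0],[0.0,[-3.7,-50,0],0]], "grip_force": 15}}

```text
time: 10.1
tcp_pos: [572.6, 141.0, 69.6]
ee_rot: [0.038, 0.999, 0.001, 0.001]
wrist_force: [-2.7, 7.7, 7.8]
width: 0.612
gripper_force: 15.0
```

>>> {"op": "send_rows", "data": {"motion": [[0.0,[-0.3,0,0.5],0],[0.0,[-0.8,-8,0.5],0],[0.0,[-1.4,-16,0.5],0],[0.0,[-2,-24,0.5],0],[0.0,[-2.6,-32,0.5],0],[0.0,[-3.2,-40,0.5],0],[0.0,[-3.8,-48,0.5],0],[0.0,[-4.3,-55,0.5],0]]}}

```text
time: 10.9
tcp_pos: [568.0, 85.5, 69.5]
ee_rot: [0.038, 0.999, 0.0, 0.0]
wrist_force: [0.0, 6.0, 3.9]
width: 0.613
gripper_force: 15.0
```

>>> {"op": "send_rows", "data": {"motion": [[0.0,[-0.6,-8,0],0],[0.0,[-1.2,-16,0],0],[0.0,[-1.8,-24,0],0],[0.0,[-2.4,-32,0],0],[0.0,[-2.9,-38,0],0],[0.0,[-3.2,-42,0],0],[0.0,[-3.3,-44,0],0],[0.0,[-3.4,-45,0],0]]}}

```text
time: 11.7
tcp_pos: [564.9, 40.4, 69.6]
ee_rot: [0.038, 0.999, 0.0, 0.0]
wrist_force: [0.7, 5.4, 5.6]
width: 0.613
gripper_force: 15.0
```

>>> {"op": "send_rows", "data": {"motion": [[0.0,[-0.1,-1,0],0],[0.0,[-0.2,-2,0],0],[0.0,[-0.3,-3,0],0]]}}

```text
time: 12.0
tcp_pos: [564.7, 38.5, 69.6]
ee_rot: [0.038, 0.999, 0.001, 0.001]
wrist_force: [2.0, 14.9, 5.3]
width: 0.614
gripper_force: 15.0
```

>>> {"op": "send_rows", "data": {"motion": [[0.0,[0,-1,0],0],[0.0,[0,-1,0],0],[0.0,[0,-1,0],0]]}}

```text
time: 12.3
tcp_pos: [564.7, 38.5, 69.6]
ee_rot: [0.038, 0.999, 0.002, 0.001]
wrist_force: [2.5, 16.2, 4.8]
width: 0.615
gripper_force: 15.0
```

>>> {"op": "send_rows", "data": {"motion": [[0.0,[0,1.5,0],0],[0.75,[0,1.5,0],0],[0.75,[0,1.5,0],0],[0.75,[0,1.5,0],0],[0.75,[0,1.5,20],0],[0.75,[0,1.5,50],0],[0.6,[-10,2,75],-3],[0.5,[-40,4,75],-7]]}}

```text
time: 13.1
tcp_pos: [526.3, 39.6, 147.0]
ee_rot: [0.1, 0.995, -0.0, 0.003]
wrist_force: [0.5, 0.3, -0.4]
width: 0.594
gripper_force: 0.0
```

>>> {"op": "send_rows", "data": {"motion": [[0.4,[-25,2,0],0],[0.4,[-39,3,0],0],[0.4,[-39,3,0],0],[0.4,[-39,3,0],0],[0.4,[-39,3,0],0]]}}

```text
time: 13.6
tcp_pos: [486.1, 43.1, 144.2]
ee_rot: [0.099, 0.995, -0.0, 0.0]
wrist_force: [0.2, -1.2, 1.2]
width: 0.401
gripper_force: 0.0
```

Run:
```python
from h import *
s=monitor.get_state(); print(s['tcp_pos'],s['ee_rot'],s['time'])
c=get_calibration('wrist')
import json; json.dump({k:np.array(v).tolist() for k,v in c.items()},open('w4.json','w'))
snap('wrist','w4.png',None,1.5)
```

```text
[486.10089745  43.11257744 144.17030149] [ 9.87660112e-02  9.95110668e-01 -6.51373405e-05  1.70237892e-04] 13.6
```

View pics/w4.png

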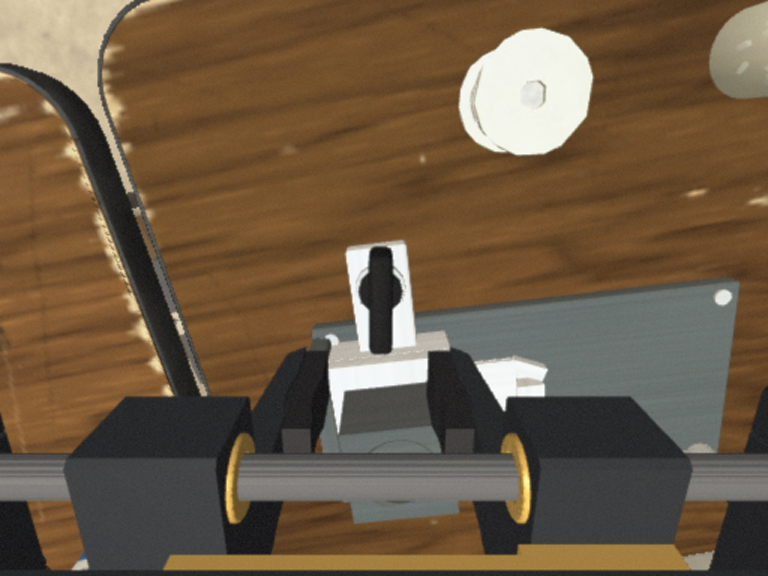

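Wrist view: the knob bar is aligned with the jaws, from (380,248) to (380,352).

Run:
```python
from h import *
import json
c=json.load(open('w4.json'))
for p in [(380,248),(380,352)]: print(ray('wrist',(p[0]-.25)/1.5,(p[1]-.25)/1.5,63,c))
```

```text
[455.94927242  49.52868744  63.        ]
[508.9916466   39.02539921  63.        ]
```

>>> {"op": "send_rows", "data": {"motion": [[0.4,[-1.5,1,-30],0],[0.4,[-1.5,1,-60],0],[0.4,[-1.5,1,-76],0],[0.4,[-1.5,1,-83],0],[0.4,[-1.5,1,-83],0],[0.0,[-1.5,1,-83],0],[0.0,[-1.5,1,-83],0],[0.0,[-1.5,1,-83],0]], "grip_force": 30}}

```text
time: 14.45
tcp_pos: [484.2, 44.3, 61.9]
ee_rot: [0.099, 0.995, -0.0, 0.001]
wrist_force: [0.2, 0.1, -1.1]
width: 0.152
gripper_force: 0.0
```

>>> {"op": "send_rows", "data": {"motion": [[0.0,[0,0,0],0],[0.0,[0,0,0],0],[0.0,[0,0,0],0]]}}

```text
time: 14.75
tcp_pos: [484.1, 44.5, 61.8]
ee_rot: [0.099, 0.995, 0.0, 0.0]
wrist_force: [-0.8, 1.4, 6.1]
width: 0.131
gripper_force: 30.0
```

Gripped (11.5 mm). Turn clockwise about the knob axis.

>>> {"op": "send_rows", "data": {"motion": [[0.0,[0,0,0],-7],[0.0,[0,0,0],-14],[0.0,[0,0,0],-21],[0.0,[0,0,0],-28],[0.0,[0,0,0],-35],[0.0,[0,0,0],-42],[0.0,[0,0,0],-48],[0.0,[0,0,0],-54]]}}

```text
time: 15.55
tcp_pos: [482.9, 45.3, 61.6]
ee_rot: [0.541, 0.841, -0.0, -0.001]
wrist_force: [-6.3, 7.0, 12.1]
width: 0.135
gripper_force: 30.0
```

>>> {"op": "send_rows", "data": {"motion": [[0.0,[0,0,0],-4],[0.0,[0,0,0],-8],[0.0,[0,0,0],-12],[0.0,[0,0,0],-15],[0.0,[0,0,0],-17],[0.0,[0,0,0],-17]]}}

```text
time: 16.15
tcp_pos: [482.9, 45.5, 61.7]
ee_rot: [0.658, 0.753, -0.0, -0.001]
wrist_force: [-7.1, 9.7, 12.6]
width: 0.135
gripper_force: 30.0
```

Run:
```python
from h import *
s=monitor.get_state(); q=s['ee_rot']; print(s['tcp_pos'],q,s['moment'],s['wrist_force'],s['width'], 'phi',np.degrees(np.arctan2(q[1]**2-q[0]**2,2*q[0]*q[1])))
```

```text
[482.87178763  45.53782341  61.74688653] [ 6.58228501e-01  7.52816855e-01 -1.72603984e-04 -1.41211644e-03] [1.30038413 1.24360635 0.36070881] [-7.06423046  9.65190375 12.63699779] 0.1345606429114395 phi 7.6700831209937235
```

>>> {"op": "send_rows", "data": {"motion": [[0.3,[1,-1,0],0],[0.35,[1,-1,0],0],[0.35,[1,-1,0],0],[0.35,[1,-1,30],0],[0.35,[1,-1,70],0],[0.5,[1,-1,110],8],[0.6,[10,20,130],16],[0.7,[24,55,140],24]]}}

```text
time: 16.95
tcp_pos: [508.7, 98.8, 203.7]
ee_rot: [0.486, 0.874, 0.001, 0.002]
wrist_force: [0.7, -0.5, 0.3]
width: 0.593
gripper_force: 0.0
```

>>> {"op": "send_rows", "data": {"motion": [[0.7,[13,35,0],8],[0.7,[26,70,0],16],[0.7,[39,105,0],24],[0.7,[52,140,0],32],[0.7,[65,175,0],40],[0.7,[78,205,0],46],[0.7,[86,228,0],52],[0.7,[90,236,0],54]]}}

```text
time: 17.75
tcp_pos: [597.9, 337.3, 200.3]
ee_rot: [0.035, 0.999, -0.0, -0.0]
wrist_force: [0.1, -0.2, -0.9]
width: 0.699
gripper_force: 0.0
```

>>> {"op": "send_rows", "data": {"motion": [[0.7,[0,0,0],0],[0.7,[0,0,0],0],[0.7,[0,0,0],0]]}}

```text
time: 18.05
tcp_pos: [597.9, 334.6, 201.3]
ee_rot: [0.039, 0.999, -0.0, -0.0]
wrist_force: [-0.6, -1.1, -0.6]
width: 0.7
gripper_force: 0.0
```

Run:
```python
from h import *
s=monitor.get_state(); print(s['tcp_pos'],s['ee_rot'],s['time'])
import json
c=get_calibration('wrist'); json.dump({k:np.array(v).tolist() for k,v in c.items()},open('w5.json','w'))
w=camera('wrist'); cv2.imwrite('pics/w5full.png',w[:,:,::-1])
t=camera('top')[120:265,160:360,::-1]
w=cv2.resize(w[:,:,::-1],None,fx=1.0,fy=1.0); t=cv2.resize(t,None,fx=1.44,fy=1.44)
t=cv2.copyMakeBorder(t,0,w.shape[0]-t.shape[0],0,0,cv2.BORDER_CONSTANT)
cv2.imwrite('pics/w5.png',np.hstack([w,t]))
a=json.load(open('w3.json')); print(ray('wrist',(663-.25)/1.5,(325-.25)/1.5,60,a))
```

```text
[597.86222481 334.59338852 201.32037586] [ 3.85238749e-02  9.99257674e-01 -9.82409203e-05 -4.20553890e-05] 18.05
[595.67078437 335.14808898  60.        ]
```

View pics/w5.png

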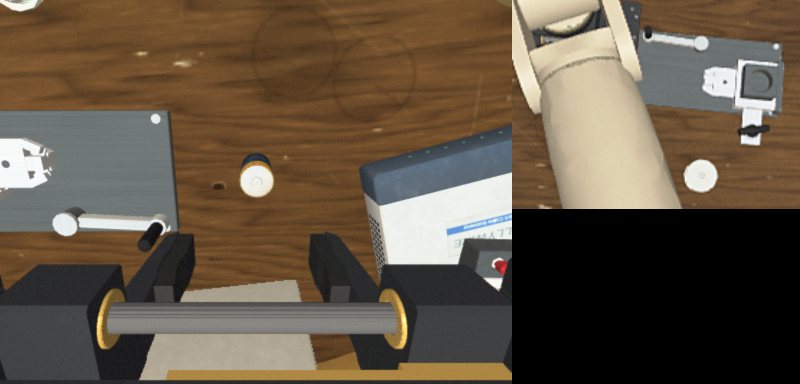

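Wrist view: cell top at (257,181) between the jaws; the top view shows the carriage home at the stop and the knob bar turned across.

Run:
```python
from h import *
import json
c=json.load(open('w5.json'))
print(ray('wrist',257.3,181,60,c))
```

```text
[596.96130497 339.30262629  60.        ]
```

>>> {"op": "send_rows", "data": {"motion": [[0.7,[-1,4,-45],0],[0.7,[-1,4,-90],0],[0.7,[-1,4,-125],0],[0.7,[-1,4,-147],0],[0.7,[-1,4,-155],0],[0.7,[-1,4,-155],0]]}}

```text
time: 18.75
tcp_pos: [596.7, 339.1, 45.9]
ee_rot: [0.038, 0.999, -0.0, -0.0]
wrist_force: [-0.4, -0.2, -0.1]
width: 0.701
gripper_force: 0.0
```

>>> {"op": "send_rows", "data": {"motion": [[0.0,[0,0,0],0],[0.0,[0,0,0],0],[0.0,[0,0,0],0],[0.0,[0,0,0],0],[0.0,[0,0,0],0],[0.0,[0,0,0],0]], "grip_force": 12}}

```text
time: 19.35
tcp_pos: [597.1, 339.5, 46.9]
ee_rot: [0.038, 0.999, 0.0, 0.0]
wrist_force: [-1.0, -0.9, 5.2]
width: 0.368
gripper_force: 12.0
```

>>> {"op": "send_rows", "data": {"motion": [[0.0,[0,0,20],0],[0.0,[0,0,60],0],[0.0,[0,0,100],0],[0.0,[-3,-25,110],0],[0.0,[-7,-65,110],0],[0.0,[-12,-110,110],0],[0.0,[-17,-155,110],0],[0.0,[-21,-200,110],0]]}}

```text
time: 20.15
tcp_pos: [575.1, 137.8, 155.9]
ee_rot: [0.038, 0.999, -0.0, -0.0]
wrist_force: [0.7, -1.0, -1.5]
width: 0.369
gripper_force: 12.0
```

>>> {"op": "send_rows", "data": {"motion": [[0.0,[-4,-40,0],0],[0.0,[-8,-75,0],0],[0.0,[-10,-93,0],0],[0.0,[-11,-101,0],0],[0.0,[-11,-101,0],0],[0.0,[-11,-101,0],0],[0.0,[-11,-101,0],0]]}}

```text
time: 20.85
tcp_pos: [564.9, 39.5, 156.1]
ee_rot: [0.037, 0.999, 0.0, -0.0]
wrist_force: [-0.4, -0.5, -1.6]
width: 0.371
gripper_force: 12.0
```

Run:
```python
from h import *
s=monitor.get_state(); print(s['tcp_pos'],s['ee_rot'],s['time'])
import json
c=get_calibration('wrist'); json.dump({k:np.array(v).tolist() for k,v in c.items()},open('w6.json','w'))
c=get_calibration('scene'); u,v=proj('scene',[565,38,100]).round().astype(int); print(u,v)
w=camera('wrist')[80:380,130:380,::-1]; t=camera('scene')[v-60:v+60,u-60:u+60,::-1]
w=cv2.resize(w,None,fx=2,fy=2,interpolation=cv2.INTER_CUBIC); t=cv2.resize(t,(300,300),interpolation=cv2.INTER_CUBIC)
t=cv2.copyMakeBorder(t,0,300,0,0,cv2.BORDER_CONSTANT)
cv2.imwrite('pics/w6.png',np.hstack([w,t]))
```

```text
[564.87325419  39.46206309 156.11046714] [ 3.70509670e-02  9.99313371e-01  8.42269249e-05 -7.10940855e-05] 20.85
315 225
```

View pics/w6.png

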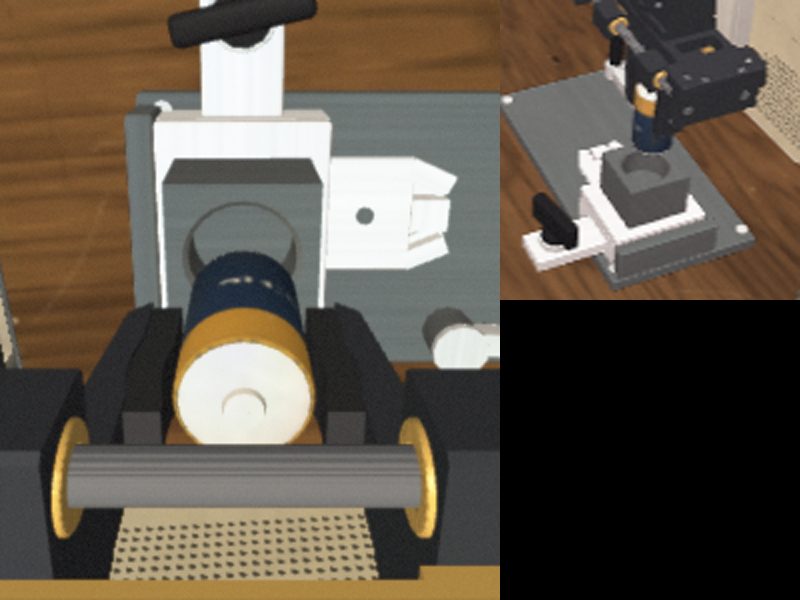

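Wrist view (crop, 2x, offset (130,80)): cell top disc spans cols 174–314, top row 342; socket rim spans cols 183–300, near point row 203; block near top edge row 184, cols 163–322.

Run:
```python
from h import *
import json
c=json.load(open('w6.json'))
f=lambda u,v,z: ray('wrist',130+(u-.5)/2,80+(v-.5)/2,z,c).round(1)
print('rim near',f(241.5,203,86),'block edge mid',f(242.5,184,86),f(163,184,86),f(322,184,86),'rim L/R',f(183,253,86),f(300,253,86))
print('cell near',f(244,342,169.5),'button',f(244,403,169.5), 'L/R',f(174,392,169.5),f(314,392,169.5))
```

```text
rim near [542.3  39.7  86. ] block edge mid [535.7  40.5  86. ] [533.8  13.9  86. ] [537.7  67.2  86. ] rim L/R [559.  18.  86.] [562.   58.7  86. ]
cell near [548.   40.  169.5] button [563.2  38.9 169.5] L/R [559.2  23.9 169.5] [561.5  54.4 169.5]
```

>>> {"op": "send_rows", "data": {"motion": [[0.0,[-1.5,-1,0],0],[0.0,[-1.5,-1,-10],0],[0.0,[-1.5,-1,-18],0],[0.0,[-1.5,-1,-23],0],[0.0,[-1.5,-1,-27],0],[0.0,[-1.5,-1,-31],0],[0.0,[-1.5,-1,-34],0],[0.0,[-1.5,-1,-34],0]]}}

```text
time: 21.75
tcp_pos: [563.1, 37.4, 121.8]
ee_rot: [0.038, 0.999, 0.0, -0.0]
wrist_force: [-0.7, 0.9, -1.9]
width: 0.371
gripper_force: 12.0
```

>>> {"op": "send_rows", "data": {"motion": [[0.0,[0,0.5,-4],0],[0.0,[0,0.5,-8],0],[0.0,[0,0.5,-11],0],[0.0,[0,0.5,-12],0],[0.0,[0,0.5,-12.5],0],[0.0,[0,0.5,-13],0],[0.0,[0,0.5,-13],0]]}}

```text
time: 22.45
tcp_pos: [563.3, 37.9, 109.2]
ee_rot: [0.038, 0.999, 0.0, -0.0]
wrist_force: [-1.9, 2.2, -1.2]
width: 0.374
gripper_force: 12.0
```

>>> {"op": "send_rows", "data": {"motion": [[0.0,[0,0,-0.5],0],[0.0,[0,0,-1],0],[0.0,[0,0,-1],0]]}}

```text
time: 22.75
tcp_pos: [563.4, 37.9, 109.0]
ee_rot: [0.038, 0.999, -0.0, 0.0]
wrist_force: [-6.0, 1.5, 6.5]
width: 0.365
gripper_force: 12.0
```

>>> {"op": "send_rows", "data": {"motion": [[0.5,[0,0,0.5],0],[0.6,[0,0,0.5],0],[0.6,[0,0,0.5],0],[0.6,[0,0,15],0],[0.6,[0,0,45],0],[0.6,[0,0,80],0],[0.6,[0,0,100],0],[0.6,[0,0,100],0]]}}

```text
time: 23.55
tcp_pos: [564.5, 37.7, 210.9]
ee_rot: [0.038, 0.999, -0.0, 0.003]
wrist_force: [0.2, 0.1, 0.1]
width: 0.605
gripper_force: 0.0
```

>>> {"op": "send_rows", "data": {"motion": [[0.6,[-30,20,0],0],[0.6,[-60,50,0],0],[0.6,[-80,80,0],0],[0.6,[-80,80,0],0],[0.6,[-80,80,0],0]]}}

```text
time: 24.05
tcp_pos: [483.2, 118.0, 207.4]
ee_rot: [0.037, 0.999, -0.0, -0.0]
wrist_force: [-0.1, -0.3, 0.5]
width: 0.597
gripper_force: 0.0
```

Run:
```python
from h import *
import json
s=monitor.get_state(); print(s['tcp_pos'],s['time'])
c=get_calibration('wrist'); json.dump({k:np.array(v).tolist() for k,v in c.items()},open('w7.json','w'))
u,v=315,235
w=camera('wrist')[:,:,::-1]; t=camera('scene')[v-60:v+60,u-60:u+60,::-1]
t=cv2.resize(t,(288,288),interpolation=cv2.INTER_CUBIC); t=cv2.copyMakeBorder(t,0,96,0,0,cv2.BORDER_CONSTANT)
cv2.imwrite('pics/w7.png',np.hstack([w,t]))
```

```text
[483.18922438 118.01636273 207.44166541] 24.05
```

View pics/w7.png

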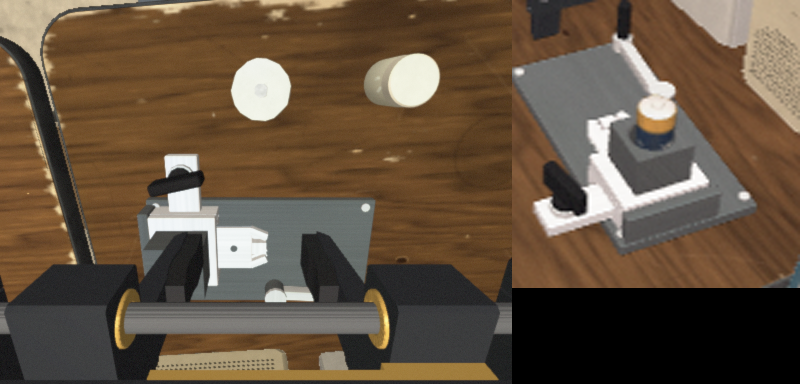

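The scene view shows the cell upright in the socket and the carriage against the stop. The knob bar is turned across, near (175,183), and the jar and reel haven't moved.

```bash
python3 -c "
from h import *
print(manip.finish_job())"
```

```text
the job is handed in; nothing more can be done
None
```

I handed the job in at about 24 s of the allowed 72 s. The gate is aside, the carriage is home against the stop, the knob is turned to its stop, and the D cell is upright in the socket. I touched neither the jar nor the reel. The hand-in returned no verdict, so this rests on the final camera views and the force readings.

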